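# Short spin in the microcentrifuge

### The arm

A 6-joint arm with a two-finger parallel gripper is mounted at the origin on a cart in front of the work surface, level with it; the furniture and walls round the work are solid. World frame = base frame: x ahead of the robot, y to its left, z up, the work surface at z = 0. Lengths are in m, angles in rad, forces in N, time in s.
With the tool pointing down it reaches from about 0.275 to 0.85 m from the base axis. Payload 5.2 kg.
Tool frame: the origin (TCP) lies at the very end of the fingers, on their centre line; the grasp point (between the pads) lies 19 mm behind it; x points along the fingers, z is the direction in which the jaws open and shut, and the axes are right-handed (so a half turn about x gives the same grasp; the last joint's range is limited). The gripper opens to 85 mm and grips with 20 to 120 N. Pads are 22 mm wide; open, the fingers measure 114 mm over their backs; the gripper's body (76 mm by 85 mm) begins 54 mm behind the grasp point. The pads swing forward as they close: fully open they stand 13 mm farther back than shut.
Start: joints at [0.945, 0.259, 1.535, -0, 1.348, -0.203], TCP at [0.226, 0.502, 0.231] pointing down, gripper open.
Joint ranges: [-3.14, 3.14], [-0.91, 2.08], [0.19, 2.58], [-1.22, 4.36], [0.22, 2.71], [-3.12, 3.12]. Speed limits (rad/s): [2.57, 2.57, 3.14, 3.14, 3.14, 3.14].

### API

Orientations are given as a unit quaternion [x, y, z, w].
In Python, from workcell import ctrl gives the robot as it stands.
- The arm moves only by the tool send_rows, never from a script. Its argument "commands" is text: rows parted by semicolons, each of 7 numbers parted by spaces: the shift along the tool's x, y, z in cm, then the turn, a rotation vector about the tool's x, y, z in rad, then the gripper command: -1 is fully open, 1 is shut, values between are in proportion. In form: dx dy dz wx wy wz claw; .... A call has 1 to 20 rows; each row shifts and turns the pose as measured when the row begins, along the tool's axes as they then stand; what a row does not reach is not made up. A row lasts 1/12 s, in which the tool goes at most 41.7 mm and 7.16 degrees, less where a joint would pass 70% of its speed; a pose out of reach is approached as far as the arm can. A call is refused whole if a number of a shift passes 4.17 or a number of a turn 0.125, either way. A call with a gripper value outside its range is refused whole. The fingers move at their own pace and stop on an object; "newtons" is the grip in N (left out, the last holds). Time passes only in rows, so rows that do not move let the fingers close. It gives the time, the measured TCP pose, the force and the opening at its end, in the units of the state.
- ctrl.get_obs(): the state, without advancing time (a new reading comes with each control period).
- ctrl.read_camera(name): name is "scene" or "top" or "wrist"; returns a dict with "img" (400x640x3 uint8, red, green, blue), "camera_matrix" (3x3 intrinsics, pixels), "R" (3x3) and "t" (3): a world point X has camera coordinates R X + t; the wrist camera has in their place "hand_eye" (4x4, takes a point from camera to tool coordinates, whose origin is the TCP and whose axes are the tool frame's). Camera axes: x right, y down, z forward; pixel columns grow to the right and rows downward; lengths in m; the calibration is good to about 2 mm. A picture is of the moment at which its call begins: read the wrist's pose just before it. There is no depth.
- ctrl.sign_off(): hands the job in, once; it reports no verdict.
The state is a dict: "clock": time; "qpos": joint angles; "qvel": joint speeds; "tau": joint torques, N m; "tcp_pos": TCP position; "ee_rot": TCP orientation; "force": force on the tool from outside, world axes, zero at the start; "torque": the same for the moment, N m; "gripper_width": finger opening in m.
Only numpy, scipy, OpenCV 4.12 (cv2) and the standard library are available. Lean on these libraries where they do the work, as an engineer would, in place of code of your own. Each camera call takes 0.05 s, during which the arm holds its last target. There are 200 camera calls.

### The job

Working with closed fingertips only, give the tubes already in the bench microcentrifuge a short spin: switch the machine on by pressing the white-bar end of its red rocker, then (it senses its lid only when on) push the open lid down by its grey front pad until the latch catches and the lid stays flush by itself, and last press the blue curved-arrow key fully down. Finish while still holding the blue key down, since the rotor turns only as long as it is held. Do not press the blue key any earlier or the green start key at all, do not lift the lid farther open, and leave everything else on the bench in place.

Things in the scene. Friction and masses are not known exactly. Their poses are not given: they have to be found in the camera images.
- microfuge: white bench microcentrifuge, 290 x 260 mm, 143 mm high with the lid shut, fixed. Origin: centre of its underside; x to its back, y to its left, z up. Front (-x): level grey control panel, 96 mm above the bench. On it, all 100 mm in front of the origin: red rocker 85 mm left of the origin, green key 36 mm right, blue key 90 mm right. The 125 mm high bowl block begins 55 mm in front of the origin.
- power_rocker (a joint): red rocker switch, 26 mm wide (along x) and 44 mm long along the machine's y; angle in rad, 0 = off, 0.28 = on. It snaps over the centre and stays in either position; a few N on its raised end tip it.
- rocker_on_end (a point): middle of the face (26 x 22 mm) of the rocker's ON half, the left (+y) end with a short white bar, 14 mm from the pivot. Off: this half slopes up, its outer edge about 11 mm over the panel. On: it lies level, 5 mm over the panel.
- rocker_off_end (a point): middle of the face of the rocker's OFF half (right end, white ring).
- lid (a joint): hinge angle of the lid, rad: 0 = shut and latched, growing as it opens; starts between 0.5 and 0.95. Spring and friction hold it about where it stands, but below about 0.3 it rises again unless the latch in the front rim has caught. The catch needs up to about 12 N at the pad in the last 20 mm and snaps in at 0; the lid can be pressed to -0.012.
- lid_press (a point): middle of the grey ribbed pad (20 x 70 mm) at the front edge of the outer face of the white lid (190 x 250 x 16 mm). 178 mm from the hinge axis, 14.5 mm outward of the plane through it; moves with the lid. Its z is the lid's outward normal, its x runs in the lid towards the hinge. Lid shut: 144.5 mm above the bench. Lid open: the outer face looks up and to the back.
- lid_hinge (a point): middle of the lid's hinge axis, 137 mm behind the machine's origin and 130 mm above the bench; the axis runs along the machine's y. Turns with the lid.
- spin_key (a joint): blue short-spin key, how far it is pressed, in m: 0 up, 0.006 fully down (1.5 N to start, 5 N at the bottom); springs back when let go.
- spin_key_top (a point): middle of the top of the blue key with the white curved arrow, cap 26 x 30 mm, 10 mm over the panel when up and 4 mm when down; moves straight down, and its z axis points up.
- start_key (a joint): green start key (timed run), pressed depth in m, 0 up, 0.006 down; to be left alone.
- start_key_top (a point): middle of the top of the green key with the white triangle, 54 mm to the left of the blue key.
- beaker: small glass beaker, 44 mm across, 58 mm high, loose, beside the machine; origin under its centre.
- vial_white: brown-white dye vial with white cap, 22 mm across, 48 mm high, loose; origin under its centre.
- vial_red: brown dye vial with red cap, 22 mm across, 48 mm high, loose; origin under its centre.
- petri_dish: clear dish, 59 mm across, 15 mm high, loose; origin under its centre.
- timer: white bench timer, 62 x 66 x 18 mm, loose; origin under its centre.
- tape: roll of masking tape, 100 mm across, 25 mm high, loose; origin under its centre.
- saline_bottle: clear bottle with a syringe standing in its stopper, 68 mm across, 260 mm high, loose; origin under its centre.
- tip_box: blue pipette tip box with clear lid, 87 x 120 x 63 mm, loose; origin under its centre.
- rack_orange: orange rack with three microtubes, 74 x 191 mm, 30 mm high (tubes to about 60 mm), fixed; origin under its centre.

How it is judged:
On the way, in this order (a step that is already met when the one before it is completed fails the run):
1. the machine is switched on at the red rocker (value of joint power_rocker above 0.24 rad), for 0.2 s.
2. then the lid is shut on its latch (value of joint lid below 0.02 rad and value of joint power_rocker above 0.24 rad), for 0.2 s.
3. then the blue key is held down with the fingers, the lid staying shut (value of joint spin_key above 0.0045 m and contact force between the fingers and spin_key above 1 N and not (contact force between the arm and lid above 0.2 N) and not (contact force between the fingers and lid above 0.2 N)), for 0.3 s.
At the end, for the whole second after the job is handed in: The red rocker is on (over 0.24 rad), the lid is latched flush by itself (under 0.02 rad, no finger on it), the green key is up (under 2 mm) and the fingers hold the blue key down (over 4.5 of 6 mm, with more than 1 N) (all of step 2 and value of joint spin_key above 0.0045 m and contact force between the fingers and spin_key above 1 N and value of joint start_key below 0.002 m and not (contact force between the fingers and lid above 0.2 N)); the arm keeps its last pose, push and grip.
It fails at once if the blue key is pressed while the machine is off or the lid is not latched (value of joint spin_key above 0.002 m and (value of joint lid above 0.03 rad or value of joint power_rocker below 0.2 rad)).
It fails at once if the green start key is pressed (value of joint start_key above 0.002 m).
It fails at once if the lid is lifted farther open (value of joint lid above 1.06 rad).
It fails at once if something loose on the bench is shoved, knocked or carried more than 20 mm (distance of any of beaker, vial_white, vial_red, petri_dish, timer, tape, saline_bottle, tip_box from where it was at the start of the episode above 0.02 m).
It also fails if it takes over 54 s, if anything falls off the work surface, if the arm or the gripper's body presses on something with over 40 N, if the wrist force passes 120 N, or if a joint passes its speed limit or range.

## Working session

There is one attempt and no reset: what is moved stays moved. The work goes in short steps, Python scripts to look and compute and a tool call to move; the robot and the scene stay as the last step left them, time stands still between calls to the robot, and variables do not carry over. Pictures are saved under pics/ and viewed, about 8 in all and at most 12, crops included, and the job is handed in when it is done.

Besides the shell and the picture viewer there is one more tool, called after "Call:" in YAML: its name, and indented under it one key for each argument. send_rows: Moves the arm, as the interface text tells. Its arguments: {"type":"object","properties":{"commands":{"type":"string"},"newtons":{"type":"number"}},"required":["commands"]}

```bash
mkdir -p pics; cat > h.py <<'E'
import numpy as np, cv2
from workcell import ctrl
from scipy.spatial.transform import Rotation as R
def grab(n,f):
    o=ctrl.get_obs(); c=ctrl.read_camera(n); cv2.imwrite('pics/'+f,c['img'][:,:,::-1]); return o,c
def cast(c,uv,z,o=None):
    K=np.array(c['camera_matrix']); d=np.linalg.solve(K,[uv[0],uv[1],1.])
    if 'R' in c: Rm=np.array(c['R']); p=-Rm.T@np.array(c['t']); d=Rm.T@d
    else:
        H=np.array(c['hand_eye']); T=R.from_quat(o['ee_rot']).as_matrix()
        p=T@H[:3,3]+o['tcp_pos']; d=T@H[:3,:3]@d
    return p+d*(z-p[2])/d[2]
E
python3 - <<'E'
from h import *
import pickle
for n in('top','scene'):
    o,c=grab(n,n+'0.png'); pickle.dump((o,c),open(n+'0.pkl','wb'))
print(o['tcp_pos'],o['ee_rot'],o['clock'],o['gripper_width'],R.from_quat(o['ee_rot']).as_matrix().round(3))
a=cv2.imread('pics/top0.png');cv2.imwrite('pics/top0.png',a)
E
```

```text
[0.22532655 0.50112855 0.23047404] [-0.38419631  0.59438832  0.38372117  0.59317264] 0.05 0.08493532696755068 [[-0.001 -0.912  0.41 ]
 [-0.001  0.41   0.912]
 [-1.     0.    -0.002]]
```

View pics/top0.png

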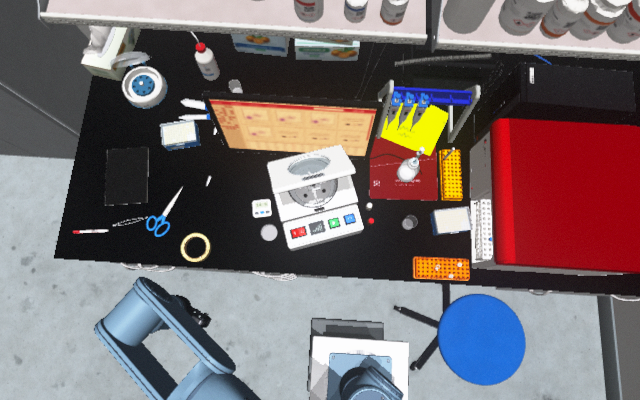

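View pics/scene0.png

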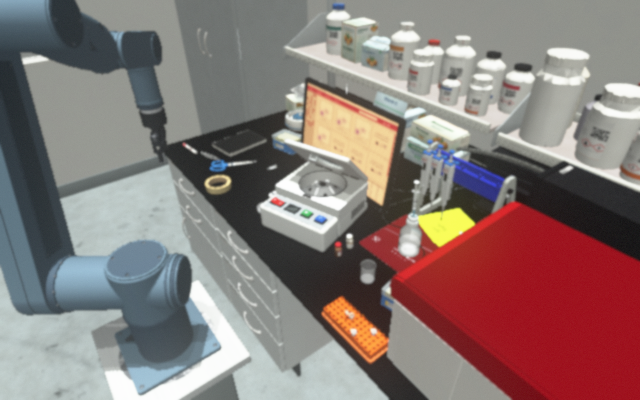

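The top view shows the red rocker near (298,232), the green key at (335,224), the blue key at (350,219), and the open lid at (313,165). Next I'll measure these by colour.

```bash
python3 - <<'E'
from h import *
import pickle
o,c=pickle.load(open('top0.pkl','rb'))
hsv=cv2.cvtColor(c['img'],cv2.COLOR_RGB2HSV)
def f(lo,hi,z,box=(285,210,360,243)):
    x0,y0,x1,y1=box
    m=cv2.inRange(hsv[y0:y1,x0:x1],lo,hi); n,l,s,ce=cv2.connectedComponentsWithStats(m)
    i=1+s[1:,4].argmax(); uv=ce[i]+[x0,y0]; p=cast(c,uv,z); print(uv,s[i],p); return p
r=f((0,120,80),(8,255,255),.103);g=f((55,90,60),(85,255,255),.106);b=f((95,120,60),(125,255,255),.106)
d=(r-b)[:2]; print('dist r-b',np.hypot(*d),'g-b',np.hypot(*(g-b)[:2]),'yaw of +y',np.arctan2(d[1],d[0]))
y=d/np.hypot(*d); x=np.array([y[1],-y[0]]); 
org=(r[:2]+b[:2])/2+.1*x+.0025*y
print('x',x,'org',org,'yaw',np.arctan2(x[1],x[0]))
hin=org+.137*x
for th in(0,.5,.7,.9,):
    print(th, hin-x*(.178*np.cos(th)-.0145*np.sin(th)), .130+.178*np.sin(th)+.0145*np.cos(th))
K=np.array(c['camera_matrix']);print('campos',-np.array(c['R']).T@c['t'])
def pj(p): q=np.array(c['R'])@p+c['t']; q=K@q; return (q[:2]/q[2]).round(1)
# lid press projected per theta (pad ends +-35mm in y)
for th in(.5,.6,.7,.8,.9):
    P=np.r_[hin-x*(.178*np.cos(th)-.0145*np.sin(th)), .130+.178*np.sin(th)+.0145*np.cos(th)]
    print(th,pj(P),pj(P+.125*np.r_[y,0]),pj(P-.125*np.r_[y,0]))
cv2.imwrite('pics/c0.png',cv2.resize(c['img'][130:260,240:400,::-1],None,fx=5,fy=4.6,interpolation=cv2.INTER_CUBIC))
E
```

```text
[298.26506024 231.95180723] [ 7 17 14 10 83] [0.48193411 0.22849177 0.103     ]
[333.60606061 222.25757576] [44  8 10 10 66] [0.52093424 0.11494447 0.106     ]
[349.22535211 218.33802817] [59  4 11 10 71] [0.53729534 0.06436037 0.106     ]
dist r-b 0.17321657557582334 g-b 0.05316424102149675 yaw of +y 1.8961110599159654
x [0.94755018 0.31960703] org [0.60357072 0.18075564] yaw 0.3253147331210687
0 [0.56472117 0.16765176] 0.14450000000000002
0.5 [0.59195563 0.17683789] 0.22806269301895854
0.7 [0.61323502 0.1840154 ] 0.25576096004393406
0.9 [0.63930442 0.19280856] 0.2784455344536167
campos [0.29095696 0.14815644 1.39206889]
0.5 [315.9 190.8] [275.8 201.2] [355.6 180.6]
0.6 [315.  186.3] [274.4 196.8] [355.1 176. ]
0.7 [313.9 181.4] [273.  191.9] [354.4 171. ]
0.8 [312.7 176.1] [271.5 186.7] [353.5 165.7]
0.9 [311.4 170.6] [269.9 181.2] [352.4 160.1]
```

View pics/c0.png

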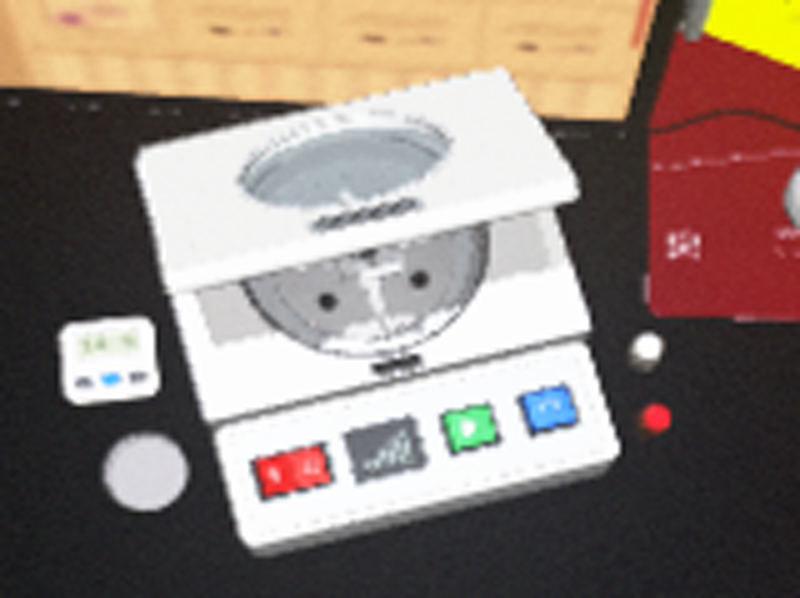

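The pad's pixel (313,176) matches the lid at about 0.8 rad. Spacings come out at 173 mm (175 expected) and 53 mm (54 expected), so the geometry agrees. I'll move to hover over the rocker and close the fingers on the way.

Call:
send_rows:
  commands: "0 -2.78 -1.09 0 0 0 1;0 -2.78 -1.09 0 0 0 1;0 -2.78 -1.09 0 0 0 1;0 -2.78 -1.09 0 0 0 1;0 -2.78 -1.09 0 0 0 1;0 -2.78 -1.09 0 0 0 1;0 -2.78 -1.09 0 0 0 1;0 -2.78 -1.09 0 0 0 1;0 -2.78 -1.09 0 0 0 1;0 -2.78 -1.09 0 0 0 1;0 0 0 -0.107 0 0 1;0 0 0 -0.107 0 0 1;0 0 0 -0.107 0 0 1;0 0 0 -0.107 0 0 1;0 0 0 -0.107 0 0 1;0 0 0 -0.107 0 0 1;0 0 0 -0.107 0 0 1;0 0 0 0 0 0 1"
  newtons: 40

```text
clock: 1.6
tcp_pos: [0.4401, 0.2741, 0.2212]
ee_rot: [-0.579, 0.408, 0.585, 0.396]
force: [-0.6, -0.3, 0.2]
gripper_width: 0.0002
```

```bash
python3 - <<'E'
from h import *
import pickle
o,c=grab('wrist','w1.png'); pickle.dump((o,c),open('w1.pkl','wb'))
print(o['tcp_pos'],o['gripper_width'],o['force'],R.from_quat(o['ee_rot']).as_matrix().round(3))
E
```

```text
[0.44009419 0.27407471 0.22120353] 0.00019708768356305724 [-0.56435934 -0.30840398  0.1894832 ] [[-0.016 -0.935 -0.354]
 [-0.009 -0.354  0.935]
 [-1.     0.018 -0.003]]
```

View pics/w1.png

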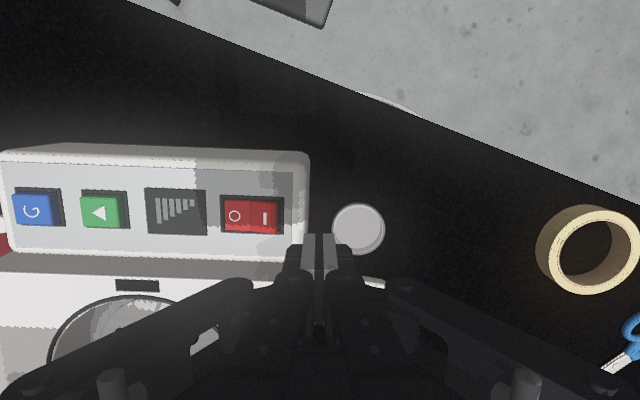

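The wrist picture shows the rocker at (250,216) with its white bar at (264,217), green at (98,211), blue at (34,209), and the closed fingertips around (320,240).

```bash
python3 - <<'E'
from h import *
import pickle
o,c=pickle.load(open('w1.pkl','rb'))
hsv=cv2.cvtColor(c['img'],cv2.COLOR_RGB2HSV)
def f(lo,hi,z,box=(5,180,300,240)):
    x0,y0,x1,y1=box
    m=cv2.inRange(hsv[y0:y1,x0:x1],lo,hi); m=cv2.morphologyEx(m,cv2.MORPH_CLOSE,np.ones((9,9)))
    n,l,s,ce=cv2.connectedComponentsWithStats(m)
    i=1+s[1:,4].argmax(); k=(l==i).astype(np.uint8); cn=cv2.findContours(k,0,2)[0][0]; r=cv2.minAreaRect(cn)
    uv=np.array(r[0])+[x0,y0]; p=cast(c,uv,z,o); print(uv,s[i],p); return p
r=f((0,120,60),(8,255,255),.104);g=f((55,90,50),(85,255,255),.104);b=f((95,120,50),(125,255,255),.104)
d=(r-b)[:2]; y=d/np.hypot(*d); x=np.array([y[1],-y[0]])
print(np.hypot(*d),np.hypot(*(g-b)[:2]),'x',x,'yaw',np.arctan2(x[1],x[0]))
org=(r[:2]+b[:2])/2+.1*x+.0025*y; print('org',org)
T=R.from_quat(o['ee_rot']).as_matrix()
t=np.r_[org-.1*x+(.085+.017)*y,.14]; print('bar cast',cast(c,(264,217),.105,o),'target',t,'tool delta',T.T@(t-o['tcp_pos']))
e=np.column_stack([[0,0,-1],np.r_[-x,0],np.r_[y,0]]); print('rotvec tool',R.from_matrix(T.T@e).as_rotvec())
E
```

```text
[250.47689819 215.76944733] [ 220   20   52   34 1590] [0.47941539 0.22947183 0.104     ]
[ 99. 212.] [  75   17   39   31 1042] [0.52008483 0.11331944 0.104     ]
[ 32. 209.] [   7   14   41   31 1068] [0.53690033 0.06186355 0.104     ]
0.17719214540320813 0.05413381953832047 x [0.94591261 0.32442153] yaw 0.3304001119074615
org [0.60193807 0.18047462]
bar cast [0.47614028 0.24014619 0.105     ] target [0.47425581 0.24451556 0.14      ] tool delta [ 0.08090798 -0.02295315 -0.03951993]
rotvec tool [ 0.0318414  -0.00309028 -0.01825433]
```

The two views agree within about 2.5 mm. I'll go above the ON half.

Call:
send_rows:
  commands: "1.5 -0.8 -1.3 0.032 -0.003 -0.018 1;2 -0.8 -1.3 0 0 0 1;2 -0.8 -1.3 0 0 0 1;2 0 0 0 0 0 1;0 0 0 0 0 0 1"

```text
clock: 2.07
tcp_pos: [0.4771, 0.2449, 0.1448]
ee_rot: [0.571, -0.417, -0.57, -0.419]
force: [-1.2, -0.6, 0.0]
gripper_width: -0.0002
```

Call:
send_rows:
  commands: "2 0.25 0 0 0 0 1;1 0 0 0 0 0 1;0.5 0 0 0 0 0 1;0.4 0 0 0 0 0 1;0.4 0 0 0 0 0 1;0 0 0 0 0 0 1;0 0 0 0 0 0 1"

```text
clock: 2.65
tcp_pos: [0.4766, 0.2461, 0.1043]
ee_rot: [0.57, -0.418, -0.567, -0.423]
force: [-0.5, -0.4, 0.0]
gripper_width: 0.0001
```

Call:
send_rows:
  commands: "0.3 0 0 0 0 0 1;0.3 0 0 0 0 0 1;0.3 0 0 0 0 0 1;0 0 0 0 0 0 1"

```text
clock: 2.98
tcp_pos: [0.4781, 0.2466, 0.1021]
ee_rot: [0.572, -0.416, -0.565, -0.425]
force: [0.3, -0.4, 0.2]
gripper_width: 0.0001
```

Call:
send_rows:
  commands: "0.8 0 0 0 0 0 1;0.8 0 0 0 0 0 1;0.8 0 0 0 0 0 1"

```text
clock: 3.23
tcp_pos: [0.4795, 0.2472, 0.0999]
ee_rot: [0.575, -0.413, -0.563, -0.426]
force: [-24.4, -8.2, 63.6]
gripper_width: -0.0002
```

The push seated hard at z = 0.100, where the level rocker should be. I'll back off and look.

Call:
send_rows:
  commands: "-1.5 0 0 0 0 0 1;-3 0 0 0 0 0 1;-4 0 0 0 0 0 1;-4 0 0 0 0 0 1;0 0 0 0 0 0 1;0 0 0 0 0 0 1"

```text
clock: 3.73
tcp_pos: [0.4762, 0.2464, 0.2382]
ee_rot: [0.578, -0.41, -0.56, -0.429]
force: [-0.6, -0.4, -1.6]
gripper_width: 0.0003
```

```bash
python3 - <<'E'
from h import *
o,c=grab('wrist','w2.png')
import pickle; pickle.dump((o,c),open('w2.pkl','wb'))
x=np.array([.9459,.3244]);y=np.array([-.3244,.9459]);org=np.array([.602,.1805])
T=R.from_quat(o['ee_rot']).as_matrix();print(o['tcp_pos'],o['force'],T.round(3))
e=np.column_stack([[0,0,-1],np.r_[-x,0],np.r_[y,0]]); print('rotvec tool',R.from_matrix(T.T@e).as_rotvec())
E
```

```text
[0.47619425 0.24643765 0.23824864] [-0.57339868 -0.41149253 -1.55859976] [[ 0.035 -0.955 -0.295]
 [ 0.007 -0.295  0.955]
 [-0.999 -0.035 -0.004]]
rotvec tool [-0.03047539 -0.00444802  0.03517743]
```

View pics/w2.png

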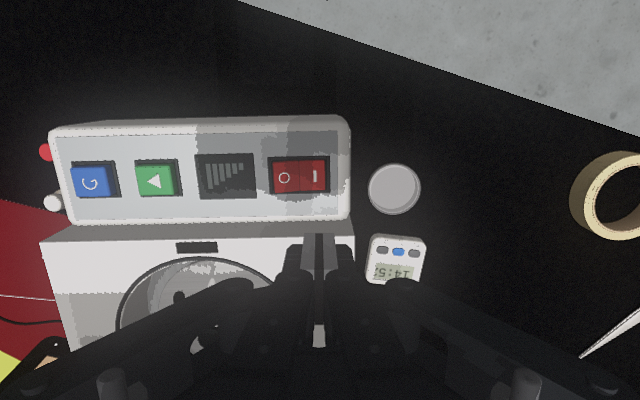

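TCP bottomed at z ≈ 0.100, and in the picture both rocker halves (269–329, 157–193) show the ON posture, bar end down. Next I go above the lid pad, up first and then across.

Call:
send_rows:
  commands: "-2.5 0 0 -0.03 -0.004 0.035 1;-2.5 0 0 0 0 0 1;-2.5 0 0 0 0 0 1;-2 0 0 0 0 0 1;0 -2.58 -2.06 0 0 0 1;0 -2.58 -2.06 0 0 0 1;0 -2.58 -2.06 0 0 0 1;0 -2.58 -2.06 0 0 0 1;0 -2.58 -2.06 0 0 0 1;0 0 0 0 0 0 1;0 0 0 0 0 0 1"

```text
clock: 4.7
tcp_pos: [0.6331, 0.1881, 0.3159]
ee_rot: [-0.57, 0.417, 0.582, 0.403]
force: [0.5, 1.0, -0.1]
gripper_width: -0.0002
```

```bash
cat > arc.py <<'E'
from h import *
x=np.array([.9459,.3244]);y=np.array([-.3244,.9459]);org=np.array([.602,.1805]);hin=org+.137*x
o=ctrl.get_obs();T=R.from_quat(o['ee_rot']).as_matrix();p=o['tcp_pos']
e=np.column_stack([[0,0,-1],np.r_[-x,0],np.r_[y,0]])
print(p,'F',o['force'].round(1) if hasattr(o['force'],'round') else o['force'],'rv',R.from_matrix(T.T@e).as_rotvec().round(3))
d=p[:2]-org;print('machine xy',d@x,d@y,'z',p[2])
for th in (.8,.7,.6,.5,.4,.3,.2,.1,0,-.012):
    P=np.r_[hin-x*(.178*np.cos(th)-.0145*np.sin(th)-.008), .130+.178*np.sin(th)+.0145*np.cos(th)]
    print(th,'tool delta cm',(100*T.T@(P-p)).round(2))
E
python3 - <<'E'
import arc
from h import *
o,c=grab('top','t3.png'); a=c['img'][120:260,240:400,::-1]
o,d=grab('scene','s3.png'); b=d['img'][120:260,240:400,::-1]
cv2.imwrite('pics/c3.png',np.hstack([cv2.resize(q,(400,350),interpolation=cv2.INTER_CUBIC) for q in(a,b)]))
E
```

```text
[0.63313944 0.18807649 0.31590755] F [ 0.5  1.  -0.1] rv [ 0.003  0.003 -0.027]
machine xy 0.031912604103089284 -0.002935034511230784 z 0.31590754682328703
0.8 tool delta cm [ 4.81 -0.08  0.28]
0.7 tool delta cm [6.05 1.21 0.28]
0.6 tool delta cm [7.41 2.36 0.28]
0.5 tool delta cm [8.88 3.38 0.28]
0.4 tool delta cm [10.44  4.24  0.27]
0.3 tool delta cm [12.08  4.94  0.27]
0.2 tool delta cm [13.79  5.48  0.27]
0.1 tool delta cm [15.53  5.84  0.26]
0 tool delta cm [17.31  6.03  0.26]
-0.012 tool delta cm [17.52  6.04  0.26]
```

View pics/c3.png

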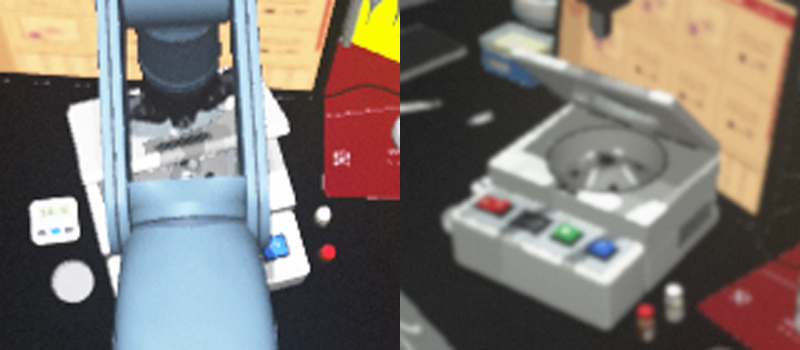

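Lid still open, gripper above it. Before closing the lid, I'll verify the rocker numerically from the earlier pictures.

```bash
python3 - <<'E'
from h import *
a=cv2.imread('pics/w1.png')[185:245,210:300];b=cv2.imread('pics/w2.png')[145:205,258:348]
s0=cv2.imread('pics/scene0.png')[190:215,263:293];s3=cv2.imread('pics/s3.png')[190:215,263:293]
r=lambda q:cv2.resize(q,(360,240),interpolation=cv2.INTER_CUBIC)
cv2.imwrite('pics/cmp.png',np.vstack([np.hstack([r(a),r(b)]),np.hstack([r(s0),r(s3)])]))
E
```

```text
(no output)
```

View pics/cmp.png

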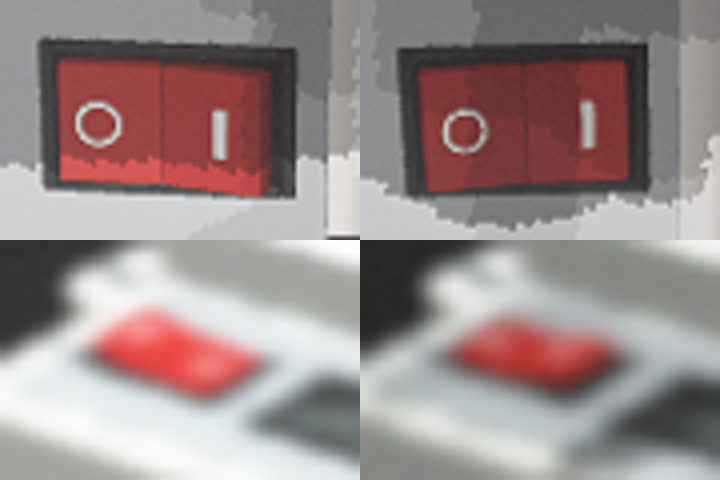

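The rocker is clearly flipped: the ON half is flat, and the side wall at the bar end is no longer visible. Now I close the lid along its arc.

Call:
send_rows:
  commands: "1.5 0 0.13 0 0 -0.027 1;1.5 0 0.13 0 0 0 1;1.0 0 0 0 0 0 1;0.7 0 0 0 0 0 1;0.65 0.6 0 0 0 0 1;0.65 0.6 0 0 0 0 1;0.7 0.6 0 0 0 0 1;0.7 0.55 0 0 0 0 1"

```text
clock: 5.47
tcp_pos: [0.6042, 0.1874, 0.2425]
ee_rot: [0.579, -0.406, -0.576, -0.41]
force: [0.8, -0.6, 1.0]
gripper_width: -0.0001
```

```bash
python3 arc.py
```

```text
[0.60423128 0.18740018 0.24250938] F [ 0.8 -0.6  1. ] rv [0.01  0.002 0.007]
machine xy 0.004348989552095236 0.005803054403173429 z 0.24250938088591567
0.8 tool delta cm [-2.51 -2.72 -0.6 ]
0.7 tool delta cm [-1.32 -1.39 -0.59]
0.6 tool delta cm [ 0.   -0.19 -0.58]
0.5 tool delta cm [ 1.44  0.88 -0.57]
0.4 tool delta cm [ 2.97  1.79 -0.57]
0.3 tool delta cm [ 4.59  2.55 -0.56]
0.2 tool delta cm [ 6.27  3.14 -0.56]
0.1 tool delta cm [ 8.    3.57 -0.56]
0 tool delta cm [ 9.77  3.81 -0.56]
-0.012 tool delta cm [ 9.99  3.83 -0.56]
```

Call:
send_rows:
  commands: "0.7 0.35 -0.2 0 0 0 1;0.75 0.35 -0.2 0 0 0 1;0.75 0.45 0 0 0 0 1;0.75 0.4 0 0 0 0 1;0.8 0.38 0 0 0 0 1;0.8 0.35 0 0 0 0 1;0.8 0.3 0 0 0 0 1;0.85 0.25 0 0 0 0 1"

```text
clock: 6.13
tcp_pos: [0.5767, 0.1751, 0.179]
ee_rot: [0.581, -0.403, -0.576, -0.411]
force: [-0.8, 0.3, 1.2]
gripper_width: -0.0001
```

```bash
python3 arc.py
```

```text
[0.57671398 0.17505748 0.17895757] F [-0.8  0.3  1.2] rv [0.013 0.001 0.013]
machine xy -0.025683603779439953 0.0030547068291771357 z 0.1789575747732719
0.8 tool delta cm [-8.81 -5.82 -0.37]
0.7 tool delta cm [-7.62 -4.49 -0.36]
0.6 tool delta cm [-6.31 -3.28 -0.34]
0.5 tool delta cm [-4.88 -2.2  -0.33]
0.4 tool delta cm [-3.35 -1.28 -0.32]
0.3 tool delta cm [-1.74 -0.51 -0.31]
0.2 tool delta cm [-0.06  0.09 -0.3 ]
0.1 tool delta cm [ 1.67  0.52 -0.3 ]
0 tool delta cm [ 3.44  0.78 -0.3 ]
-0.012 tool delta cm [ 3.65  0.8  -0.3 ]
```

Right on the arc at about 0.2 rad. Now push through the latch.

Call:
send_rows:
  commands: "0.85 0.25 -0.1 0 0 0 1;0.85 0.2 0 0 0 0 1;0.9 0.15 0 0 0 0 1;0.9 0.1 0 0 0 0 1;0.8 0 0 0 0 0 1;0.6 0 0 0 0 0 1"

```text
clock: 6.63
tcp_pos: [0.5709, 0.1721, 0.1404]
ee_rot: [0.583, -0.401, -0.573, -0.413]
force: [-20.2, -2.9, 46.6]
gripper_width: 0.0001
```

Call:
send_rows:
  commands: "0 0 0 0 0 0 1;-1 0 0 0 0 0 1;-2 0 0 0 0 0 1;-2.5 0 0 0 0 0 1;0 1.7 -2.3 0 0 0 1;0 1.7 -2.3 0 0 0 1;0 1.7 -2.3 0 0 0 1;0 1.7 -2.3 0 0 0 1;0 0 0 0 0 0 1;0 0 0 0 0 0 1"

```text
clock: 7.47
tcp_pos: [0.5357, 0.0581, 0.1965]
ee_rot: [0.585, -0.4, -0.573, -0.412]
force: [-0.1, 0.6, 0.1]
gripper_width: 0.0001
```

```bash
python3 - <<'E'
import arc
from arc import *
t=np.r_[org-.1*x-.09*y,.12]; print('to blue cm',100*T.T@(t-p))
o,c=grab('scene','s4.png');o,w=grab('wrist','w4.png');import pickle;pickle.dump((o,w),open('w4.pkl','wb'))
cv2.imwrite('pics/c4.png',np.hstack([cv2.resize(c['img'][120:260,240:400,::-1],(400,350),interpolation=2),cv2.resize(w['img'][:,:457,::-1],(400,350))]))
E
```

```text
[0.5356886  0.05811828 0.19645046] F [-0.1  0.6  0.1] rv [ 0.018 -0.004  0.023]
machine xy -0.10242458320473517 -0.09424944685373647 z 0.19645045720719925
0.8 tool delta cm [ -6.86 -13.71   9.16]
0.7 tool delta cm [ -5.68 -12.36   9.19]
0.6 tool delta cm [ -4.38 -11.14   9.21]
0.5 tool delta cm [ -2.97 -10.05   9.24]
0.4 tool delta cm [-1.45 -9.11  9.26]
0.3 tool delta cm [ 0.16 -8.33  9.28]
0.2 tool delta cm [ 1.83 -7.71  9.29]
0.1 tool delta cm [ 3.56 -7.26  9.31]
0 tool delta cm [ 5.32 -6.99  9.32]
-0.012 tool delta cm [ 5.54 -6.97  9.32]
to blue cm [ 7.64715814 -0.07471406  0.44940003]
```

View pics/c4.png

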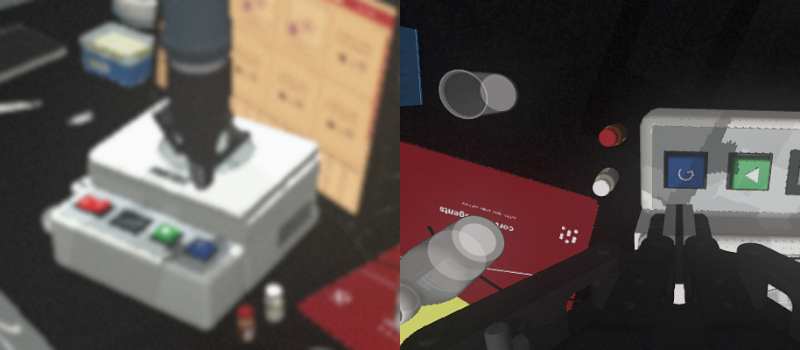

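The lid is shut flush by itself (left picture), and the fingers are just beside the blue key. Descend onto it.

Call:
send_rows:
  commands: "2.5 0 0.25 0.018 -0.004 0.023 1;2.5 0 0.2 0 0 0 1;2 0 0 0 0 0 1;0.6 0 0 0 0 0 1;0 0 0 0 0 0 1"

```text
clock: 7.98
tcp_pos: [0.5382, 0.068, 0.1184]
ee_rot: [0.577, -0.408, -0.576, -0.41]
force: [-0.3, 0.1, -0.0]
gripper_width: -0.0
```

```bash
python3 arc.py | head -2; python3 - <<'E'
from h import *
import pickle
o,c=pickle.load(open('w4.pkl','rb'))
u=(684/1*0,0)
px=((685-400)*457/400,171*400/350);print('blue wrist cast',px,cast(c,px,.106,o))
E
```

```text
[0.53816658 0.0679896  0.11841329] F [-0.3  0.1 -0. ] rv [ 0.005 -0.     0.004]
machine xy -0.0968784066510838 -0.08571602442640312 z 0.11841328683171241
blue wrist cast (325.6125, 195.42857142857142) [0.53471783 0.06295507 0.106     ]
```

Call:
send_rows:
  commands: "0.4 0.3 -0.4 0 0 0 1;0.6 0 0 0 0 0 1;0.5 0 0 0 0 0 1;0.5 0 0 0 0 0 1;0.5 0 0 0 0 0 1;0.5 0 0 0 0 0 1"

```text
clock: 8.48
tcp_pos: [0.5389, 0.0643, 0.0992]
ee_rot: [0.58, -0.406, -0.574, -0.411]
force: [-19.9, 0.1, 50.0]
gripper_width: -0.0
```

Call:
send_rows:
  commands: "0.25 0 0 0 0 0 1;0.25 0 0 0 0 0 1;0.25 0 0 0 0 0 1;0.25 0 0 0 0 0 1;0.25 0 0 0 0 0 1;0.25 0 0 0 0 0 1"

```text
clock: 8.98
tcp_pos: [0.5394, 0.0643, 0.0998]
ee_rot: [0.584, -0.404, -0.571, -0.412]
force: [-8.0, 0.2, 18.2]
gripper_width: 0.0002
```

```bash
python3 arc.py | head -2; python3 - <<'E'
from h import *
o,c=grab('scene','s5.png');o,w=grab('wrist','w5.png')
cv2.imwrite('pics/c5.png',np.hstack([cv2.resize(c['img'][120:260,240:400,::-1],(400,350),interpolation=2),cv2.resize(w['img'][:,:457,::-1],(400,350))]))
print(o['tcp_pos'],ctrl.get_obs()['force'],o['clock'])
E
```

```text
[0.53941003 0.06430922 0.09984954] F [-8.   0.2 18.2] rv [ 0.01  -0.009  0.019]
machine xy -0.09689614445642147 -0.0896006728916183 z 0.0998495437963138
[0.5394314  0.06428825 0.09985008] [-7.96914332  0.47220494 18.31530506] 9.0333
```

View pics/c5.png

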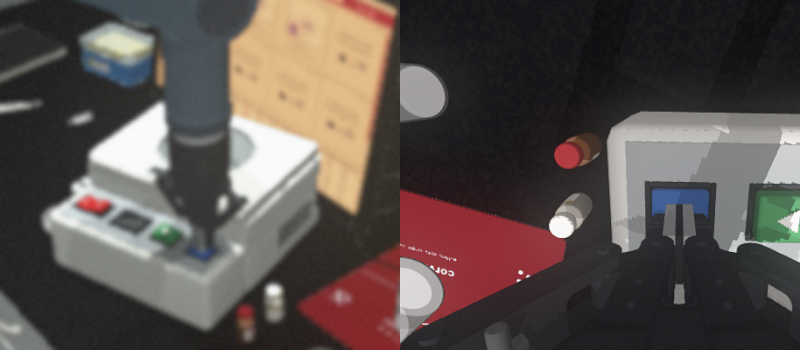

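The picture shows the fingertips on the blue key, which is sunk into its frame. The lid is flush and the green key is clear. The push is steady at 18 N, so I'm handing in.

```bash
python3 -c "
from workcell import ctrl
print(ctrl.sign_off()); o=ctrl.get_obs(); print(o['clock'],o['tcp_pos'],o['force'])"
```

```text
the job is handed in; nothing more can be done
None
the job is handed in; nothing more can be done
```

I switched the machine on at the red rocker, pushed the lid down until it latched, and handed the job in at about 9 s with the blue key held down. No verdict was reported.

- **Rocker:** before and after close-ups show it flipped to on. The fingertips bottomed on it at z = 0.100 m, against an expected 0.101 m.
- **Lid:** the press bottomed at z = 0.140 m. Pictures taken after the fingers left show the lid flush and staying shut.
- **Blue key:** the fingertips are at z = 0.0998 m, against 0.100 m for fully down, with a steady push of about 18 N. The gripper stands clear of the lid and the green key in the picture.
- **Loose things:** the vials, beaker and bottle looked in place in the last pictures, but I did not measure any displacement.

The first presses peaked at about 64 N on the rocker, 47 N on the lid and 50 N on the key. All came through the fingertips and were under the 120 N wrist limit. Position estimates from the top and wrist cameras agreed within about 3 mm; no check failed.

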